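# Clear the drilling jig and load three balls under the drill

### The job

First use the scraper block to sweep the three metal offcuts off the deck of the drilling jig, without touching them with the fingers, and put the scraper back down on the bench. Then take the wooden balls from the tray and drop one into each of the three pockets under the drill, so that each lies down in its pocket. Do not knock the drill or its arm, which hang over the pockets, and leave the glue bottle, the can and the wrench where they are.

Things in the scene. Friction and masses are not known exactly. Their poses are not given: they have to be found in the camera images.
- stand: Fixed drill stand; its -x side faces the robot. Origin: centre of the underside of its aluminium jig block, 160 (x) x 190 (y) x 50 mm tall. The deck is its flat top. Three pockets in a row at x = +45, y = -62, 0, +62 mm; the deck at x < +20 is plain and carries the offcuts. A column of radius 24 mm stands beside it at x = 75, y = 172, on a 15 mm high foot joined to the block's +y side.
- drill: Drill on a grey arm, fixed above the pockets; origin and axes as the stand's. Chuck 38 mm across over the middle pocket, lower end at z = 225 mm. Arm: x 32 to 92, y -27 to 187, z 247 to 277; drill body above, to z = 400. A gripper pointing straight down over the pockets would hit it: come from the -x side, the tool leaning about 30 to 40 degrees from vertical.
- pocket0 (a point): Centre of the mouth of pocket 0 (the -y one), at deck height, axes as the stand. Round, 34 mm across, 16 mm deep, flat floor; a ball at home has its centre 1 mm below this point.
- pocket1 (a point): Centre of the mouth of pocket 1 (the middle one), at deck height, axes as the stand. Round, 34 mm across, 16 mm deep, flat floor; a ball at home has its centre 1 mm below this point.
- pocket2 (a point): Centre of the mouth of pocket 2 (the +y one), at deck height, axes as the stand. Round, 34 mm across, 16 mm deep, flat floor; a ball at home has its centre 1 mm below this point.
- deck (a point): Point on the deck's surface in the middle of the plain strip: stand x = -40, y = 0, z = 50 mm; axes as the stand.
- tray: Fixed dark wooden tray, 190 (x) x 70 (y) x 20 mm, origin at the centre of its underside; three shallow round recesses, 22 mm across, at x = -62, 0, +62 on its middle line, one ball in each at the start (centre 30 mm above the tray's underside).
- ball0_center (a point): Centre of a plain wooden ball, 30 mm across, 12 g. All three are alike; any may go in any pocket.
- ball1_center (a point): Centre of a plain wooden ball, 30 mm across, 12 g. All three are alike; any may go in any pocket.
- ball2_center (a point): Centre of a plain wooden ball, 30 mm across, 12 g. All three are alike; any may go in any pocket.
- scraper: Scraper block, standing on the bench on its edge: wooden block 76 (x) x 22 (y) mm with a black rubber foot 76 x 26 x 12 mm, 60 mm tall in all. Origin: centre of its underside; z up, x along the blade. Grip it across its 22 mm thickness (y), above the foot.
- scraper_center (a point): Centre of the scraper block, 30 mm above its underside.
- chip0: Steel offcut, a disc 18 mm across and 6 mm thick, lying on the deck; origin at the centre of its underside.
- chip1: Steel offcut, 22 x 14 x 6 mm, lying on the deck; origin at the centre of its underside.
- chip2: Steel offcut, 16 x 12 x 7 mm, lying on the deck; origin at the centre of its underside.
- glue: White glue bottle, 44 mm across, 130 mm tall, upright; origin at the centre of its underside. Leave alone.
- can: Can, 72 mm across, 75 mm tall, upright; origin at the centre of its underside. Leave alone.
- wrench: Open wrench lying flat on the bench; its length is along its x. Leave alone.
Mind the look-alikes: they are no part of the job. Of the things that look like the scraper, the larger one is meant.

How it is judged:
On the way, in this order (a step that is already met when the one before it is completed fails the run):
1. all three offcuts are off the deck (z of each of chip0, chip1, chip2 in the frame of stand below 0.03 m), for 0.2 s.
2. every pocket holds a ball (((horizontal distance between ball0_center and pocket0 below 0.006 m and z of ball0_center in the frame of pocket0 below 0.004 m) or (horizontal distance between ball1_center and pocket0 below 0.006 m and z of ball1_center in the frame of pocket0 below 0.004 m) or (horizontal distance between ball2_center and pocket0 below 0.006 m and z of ball2_center in the frame of pocket0 below 0.004 m)) and ((horizontal distance between ball0_center and pocket1 below 0.006 m and z of ball0_center in the frame of pocket1 below 0.004 m) or (horizontal distance between ball1_center and pocket1 below 0.006 m and z of ball1_center in the frame of pocket1 below 0.004 m) or (horizontal distance between ball2_center and pocket1 below 0.006 m and z of ball2_center in the frame of pocket1 below 0.004 m)) and ((horizontal distance between ball0_center and pocket2 below 0.006 m and z of ball0_center in the frame of pocket2 below 0.004 m) or (horizontal distance between ball1_center and pocket2 below 0.006 m and z of ball1_center in the frame of pocket2 below 0.004 m) or (horizontal distance between ball2_center and pocket2 below 0.006 m and z of ball2_center in the frame of pocket2 below 0.004 m))), for 0.2 s.
At the end, for the whole second after the job is handed in: The three offcuts are off the jig block (each lower than 30 mm above the bench), each pocket holds a ball (centre within 6 mm of the pocket's axis sideways and not more than 4 mm above the deck), the balls lie still, and the scraper lies or stands still on the bench (centre below 50 mm) (all of step 1 and all of step 2 and linear speed of each of ball0, ball1, ball2 below 0.05 m/s and height (world z) of scraper_center below 0.05 m and linear speed of scraper below 0.02 m/s); the robot touches nothing.
It fails at once if the fingers touch an offcut (contact force between the fingers and chip0 above 0.5 N or contact force between the fingers and chip1 above 0.5 N or contact force between the fingers and chip2 above 0.5 N).
It fails at once if the robot knocks the drill or its arm (over 5 N) (contact force between any of the arm, the fingers and drill above 5 N).
It fails at once if the glue bottle, the can or the wrench is moved more than 20 mm (distance of any of glue, can, wrench from where it was at the start of the episode above 0.02 m).
It also fails if it takes over 72 s, if anything falls off the work surface, if the arm or the gripper's body presses on something with over 40 N, if the wrist force passes 120 N, or if a joint passes its speed limit or range.

### The arm

A 6-joint arm with a two-finger parallel gripper is mounted at the origin on the work surface. World frame = base frame: x ahead of the robot, y to its left, z up, the work surface at z = 0. Lengths are in m, angles in rad, forces in N, time in s.
With the tool pointing down it reaches from about 0.3 to 0.875 m from the base axis. Payload 6.4 kg.
Tool frame: the origin (TCP) lies midway between the tips of the shut fingers; the grasp point (between the pads) lies 19 mm behind it; z points along the fingers, y is the line along which they close (so a half turn about z gives the same grasp; the last joint's range is limited). The gripper opens to 85 mm and grips with 20 to 120 N. Pads are 22 mm wide; open, the fingers measure 114 mm over their backs; the gripper's body (76 mm by 85 mm) begins 54 mm behind the grasp point. The pads swing forward as they close: fully open they stand 13 mm farther back than shut.
Start: joints at [0.897, 0.181, 1.607, -0, 1.354, -0.206], TCP at [0.259, 0.513, 0.231] pointing down, gripper open.
Joint ranges: [-2.99, 2.99], [-0.89, 2.07], [0.3, 2.58], [-1.14, 4.28], [0, 2.63], [-3.12, 3.12]. Speed limits (rad/s): [2.57, 2.57, 3.01, 3.14, 3.14, 3.14].

### API

Orientations are given as a unit quaternion [w, x, y, z].
In Python, from bench import get_obs, camera, hand_in gives the robot as it stands.
- The arm moves only by the tool carry_out, never from a script. Its argument "plan" is a list that holds one entry, the list of rows, each a list of 7 numbers: the shift along the world's x, y, z in m, then the turn, a rotation vector about the world's x, y, z in rad, then the opening, from 0 (shut) to 1 (fully open). In form: [[[x, y, z, rx, ry, rz, hand], ...]]. A call has exactly 5 rows; each row is the pose to reach, as a shift and turn from the pose commanded when the call began; what a row does not reach only later rows make up. A row lasts 1/12 s, in which the tool goes at most 41.7 mm and 7.16 degrees, less where a joint would pass 70% of its speed; a pose out of reach is approached as far as the arm can. A call with a gripper value outside its range is refused whole. The fingers move at their own pace and stop on an object; the grip force is fixed at half the most. Time passes only in rows, so rows that repeat a pose let the fingers close, or fill a call up. It gives the time, the measured TCP pose, the force, the opening and the grip force at its end, in the units of the state.
- get_obs(): the state, without advancing time (a new reading comes with each control period).
- camera(name): name is "scene" or "side" or "wrist"; returns a dict with "pixels" (480x640x3 uint8, red, green, blue), "z_map" (480x640 float32, m along the optical axis (not along the pixel's ray), 0 where there is no reading), "camera_matrix" (3x3 intrinsics, pixels), "cam_to_world" (4x4, takes a point from camera to world coordinates). Camera axes: x right, y up, looking along -z (the intrinsics and any distortion apply to the point x, -y, -z); pixel columns grow to the right and rows downward; lengths in m; the calibration is good to about 2 mm. The wrist camera is an equidistant fisheye: a pixel r from the principal point sees the ray r / f radians off the axis. A picture is of the moment at which its call begins.
- hand_in(): hands the job in; it is judged then, once.
The state is a dict: "time_s": time; "q": joint angles; "dq": joint speeds; "joint_efforts": joint torques, N m; "eef_pos": TCP position; "eef_rot": TCP orientation; "wrist_force": force on the tool from outside, world axes, zero at the start; "torque": the same for the moment, N m; "opening": opening from 0.0 (shut) to 1.0 (fully open); "grasp_force": force on a finger pad.
Only numpy, scipy, OpenCV 4.12 (cv2) and the standard library are available. Lean on these libraries where they do the work, as an engineer would, in place of code of your own. Each camera call takes 0.05 s, during which the arm holds its last target. There are 200 camera calls.

## Working session

There is one attempt and no reset: what is moved stays moved. The work goes in short steps, Python scripts to look and compute and a tool call to move; the robot and the scene stay as the last step left them, time stands still between calls to the robot, and variables do not carry over. Pictures are saved under pics/ and viewed, at most 10 in all, crops included, and the job is handed in when it is done.

Besides the shell and the picture viewer there is one more tool, called after "Emit:" as name(argument=value, ...) on one line, values as JSON. carry_out: Moves the arm, as the interface text tells. Its arguments: {"type":"object","properties":{"plan":{"type":"array","items":{"type":"array","items":{"type":"array","items":{"type":"number"}}}}},"required":["plan"]}

```bash
mkdir -p pics; ls; python3 - <<'E'
from bench import *
import cv2,numpy as np
a=[]
for n in("scene","side"):
    c=camera(n);np.savez(n,**c);print(n,c["camera_matrix"].round(1).tolist(),c["cam_to_world"].round(3).tolist())
    cv2.imwrite(f"pics/{n}.png",c["pixels"][:,:,::-1])
print(get_obs())
E
```

```text
pics
scene [[551.1, 0.0, 332.9], [0.0, 551.1, 242.2], [0.0, 0.0, 1.0]] [[-0.979, 0.173, -0.105, 0.399], [-0.202, -0.796, 0.57, 0.816], [0.015, 0.58, 0.815, 1.184], [0.0, 0.0, 0.0, 1.0]]
side [[604.6, 0.0, 325.8], [0.0, 604.6, 248.8], [0.0, 0.0, 1.0]] [[0.998, 0.045, -0.037, 0.493], [-0.055, 0.553, -0.831, -0.956], [-0.017, 0.832, 0.555, 0.718], [0.0, 0.0, 0.0, 1.0]]
{'time_s': 0.1, 'q': array([ 8.96683996e-01,  1.81493707e-01,  1.60791256e+00, -4.23417187e-06,
        1.35381010e+00, -2.06296703e-01]), 'dq': array([ 0.00014448, -0.0011922 , -0.00127824, -0.00061034,  0.00051444,
        0.00217506]), 'joint_efforts': array([-7.35036210e-04, -4.45878518e+01, -3.52239847e+01, -2.65666249e-04,
        4.08475680e-03,  3.49164281e-05]), 'eef_pos': array([0.25895154, 0.5128251 , 0.23045689]), 'eef_rot': array([-3.44082330e-04,  2.31780158e-01,  9.72767855e-01, -7.35339451e-04]), 'wrist_force': array([-0.24715121, -0.16194885, -0.50187418]), 'torque': array([-0.02762175, -0.01518445,  0.0076465 ]), 'grasp_force': 0.0, 'opening': 0.9991918890931383}
```

View pics/scene.png

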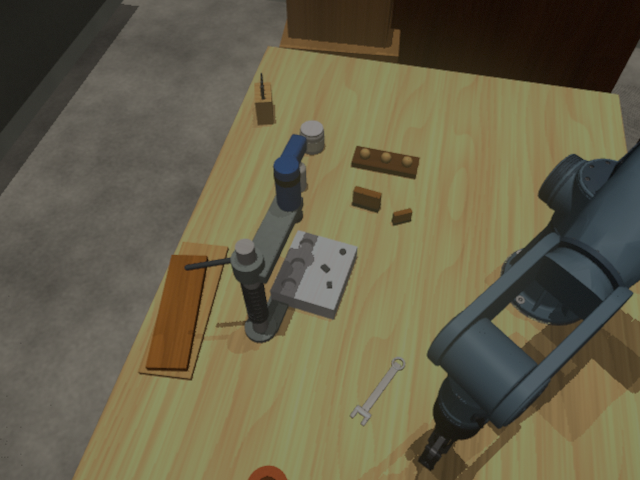

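View pics/side.png

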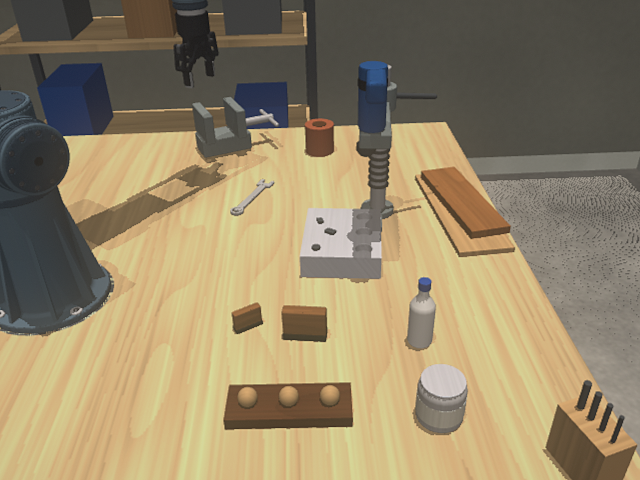

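The side view shows the balls at about (248,397), (289,396) and (330,396), and the scraper at (304,322) with a smaller look-alike at (247,317). The jig deck spans columns 302-382 and rows 210-258, with chips at (320,220), (330,231) and (316,247).

```bash
cat > h.py <<'E'
import numpy as np,cv2
def ray(c,uv):
    K=c["camera_matrix"];T=c["cam_to_world"];uv=np.atleast_2d(uv).astype(float)
    d=np.c_[(uv[:,0]-K[0,2])/K[0,0],-(uv[:,1]-K[1,2])/K[1,1],-np.ones(len(uv))]
    return T[:3,3],d@T[:3,:3].T
def onplane(c,uv,z):
    o,d=ray(c,uv);return o+d*((z-o[2])/d[:,2])[:,None]
def cloud(c):
    v,u=np.mgrid[:480,:640];o,d=ray(c,np.c_[u.ravel(),v.ravel()])
    return (o+d*c["z_map"].reshape(-1,1)).reshape(480,640,3)
E
python3 - <<'E'
from h import *
for n in("scene","side"):
    c=dict(np.load(n+".npz"));P=cloud(c);ok=c["z_map"]>0
    hsv=cv2.cvtColor(c["pixels"],cv2.COLOR_RGB2HSV)
    print(n)
    def comps(m,name,minA=15):
        k,l,s,ce=cv2.connectedComponentsWithStats(m.astype(np.uint8))
        for i in range(1,k):
            if s[i,4]>=minA:
                Q=P[l==i];r=cv2.minAreaRect((Q[:,:2]*1000).astype(np.float32))
                print(name,s[i,4],ce[i].round(),"med",np.median(Q,0).round(4),"rect",np.round(r[0]),np.round(r[1]),round(r[2],1))
    near=ok&(P[...,0]>.2)&(P[...,0]<1.0)&(abs(P[...,1])<.5)
    z=P[...,2]
    comps(near&(z>.045)&(z<.056)&(hsv[...,1]<60)&(P[...,0]>.4),"deck",200)
    comps(near&(z>.056)&(z<.066)&(hsv[...,1]>80),"scrtop")
    comps(near&(z>.028)&(z<.037)&(hsv[...,1]>80),"small")
    comps(near&(z>.035)&(z<.05)&(hsv[...,1]>80),"ball")
    comps(near&(z>.016)&(z<.024)&(hsv[...,1]>80),"tray",50)
    comps(near&(z>.06)&(z<.14)&(hsv[...,1]<70),"tall",50)
    comps(near&(z>.045)&(z<.065)&(hsv[...,2]<90)&(P[...,0]>.4),"dark")
E
```

```text
scene
deck 3836 [315. 271.] med [0.5678 0.1165 0.0496] rect [574. 108.] [195. 161.] 83.6
scrtop 39 [264. 109.] med [ 0.8458 -0.4078  0.061 ] rect [ 846. -407.] [42. 15.] 12.0
scrtop 177 [367. 192.] med [ 0.4884 -0.1504  0.0597] rect [ 489. -150.] [28. 76.] 82.3
small 43 [264. 117.] med [ 0.8479 -0.4061  0.0325] rect [ 848. -407.] [49. 12.] 14.9
small 28 [385. 159.] med [ 0.4597 -0.3083  0.0335] rect [ 458. -308.] [26. 13.] 13.3
small 28 [407. 163.] med [ 0.3971 -0.3088  0.0336] rect [ 396. -311.] [29. 17.] 21.4
small 78 [366. 201.] med [ 0.4872 -0.1419  0.0326] rect [ 488. -143.] [77. 18.] 1.5
small 39 [400. 216.] med [ 0.3924 -0.11    0.0325] rect [ 386. -113.] [52. 17.] 18.2
small 2916 [176. 315.] med [0.8647 0.2925 0.0301] rect [868. 272.] [ 92. 302.] 10.4
ball 61 [265. 114.] med [ 0.8455 -0.4082  0.0422] rect [ 846. -406.] [50. 16.] 25.8
ball 57 [364. 152.] med [ 0.5224 -0.3163  0.0405] rect [ 523. -317.] [24. 24.] 16.6
ball 57 [385. 156.] med [ 0.4605 -0.3127  0.0405] rect [ 461. -314.] [24. 23.] 62.7
ball 53 [407. 160.] med [ 0.3986 -0.3103  0.0413] rect [ 398. -311.] [27. 24.]
[... 3497 characters left out ...]
2  0.0752] rect [ 684. -348.] [69. 68.] 51.6
tall 210 [584. 394.] med [ 0.8489 -0.4249  0.1177] rect [ 850. -423.] [11.  8.] 43.9
tall 180 [595. 405.] med [ 0.8551 -0.4434  0.1164] rect [ 856. -442.] [9. 8.] 14.2
tall 155 [606. 416.] med [ 0.8613 -0.4622  0.1165] rect [ 862. -461.] [9. 6.] 50.6
tall 129 [617. 428.] med [ 0.8672 -0.4806  0.1187] rect [ 868. -479.] [7. 7.] 89.1
dark 26 [330. 232.] med [0.5485 0.0982 0.0544] rect [548.  99.] [11. 21.] 84.7
dark 20 [315. 248.] med [0.5151 0.04   0.0543] rect [514.  44.] [14. 15.] 46.6
dark 51 [591. 467.] med [ 0.8455 -0.4884  0.0547] rect [ 845. -489.] [4. 7.] 20.6
dark 20 [597. 472.] med [ 0.8487 -0.4986  0.0572] rect [ 849. -498.] [4. 2.] 72.0
```

```bash
cat >> h.py <<'E'
from scipy.spatial.transform import Rotation as R
def orient(psi,t):
    p,t=np.radians([psi,t]);z=np.array([np.sin(t)*np.cos(p),np.sin(t)*np.sin(p),-np.cos(t)]);y=np.array([-np.sin(p),np.cos(p),0])
    return R.from_matrix(np.c_[np.cross(y,z),y,z])
def go(grasp,psi,t,off=.019,o=None):
    """shift and turn that put the point `off` behind the TCP at `grasp`"""
    from bench import get_obs
    o=o or get_obs();Rt=orient(psi,t);q=o["eef_rot"];Rn=R.from_quat([q[1],q[2],q[3],q[0]])
    tcp=np.array(grasp)+Rt.apply([0,0,off])
    print("t",round(o["time_s"],2),"tcp target",tcp.round(4),"shift",(tcp-o["eef_pos"]).round(4),"turn",(Rt*Rn.inv()).as_rotvec().round(4),"open",round(o["opening"],3))
E
python3 -c "
from h import *
go([.488,-.152,.22],-8.5,25)
# deck fit: yaw from long straight edges
for n in ('scene','side'):
    c=dict(np.load(n+'.npz'));P=cloud(c);m=(c['z_map']>0)&(abs(P[...,2]-.05)<.004)&(abs(P[...,0]-.573)<.11)&(abs(P[...,1]-.107)<.125)
    Q=P[m][:,:2]*1000
    for psi in (-8,-7,-6,-5):
        s=np.radians(psi);x=Q@[np.cos(s),np.sin(s)];y=Q@[-np.sin(s),np.cos(s)]
        ex=np.percentile(x,[.3,99.7]);ey=np.percentile(y,[.3,99.7]);A=np.array([[np.cos(s),np.sin(s)],[-np.sin(s),np.cos(s)]])
        print(n,psi,np.ptp(ex).round(1),np.ptp(ey).round(1),(A.T@[ex.mean(),ey.mean()]).round(1))
"
```

```text
t 0.1 tcp target [ 0.4959 -0.1532  0.2028] shift [ 0.237  -0.666  -0.0277] turn [-0.1315 -0.4183  0.3147] open 0.999
scene -8 161.1 191.7 [574.  108.4]
scene -7 159.5 191.1 [574.3 108.3]
scene -6 159.7 191.0 [574.3 108.1]
scene -5 161.4 191.8 [574.2 108.3]
side -8 159.9 194.1 [573.2 106. ]
side -7 159.1 194.2 [573.  106.1]
side -6 159.5 194.5 [573.  106.2]
side -5 161.3 195.7 [572.8 106.1]
```

Emit:
carry_out(plan=[[[0.012, -0.033, -0.001, -0.0066, -0.021, 0.0157, 1], [0.024, -0.067, -0.003, -0.013, -0.042, 0.0315, 1], [0.036, -0.1, -0.004, -0.02, -0.063, 0.047, 1], [0.048, -0.133, -0.006, -0.026, -0.084, 0.063, 1], [0.059, -0.166, -0.007, -0.033, -0.105, 0.079, 1]]])

```text
time_s: 0.52
eef_pos: [0.3182, 0.3456, 0.2236]
eef_rot: [0.055, 0.192, 0.98, -0.004]
wrist_force: [-0.4, -0.9, 0.6]
opening: 0.994
grasp_force: 0.0
```

Emit:
carry_out(plan=[[[0.012, -0.033, -0.001, -0.0066, -0.021, 0.0157, 1], [0.024, -0.067, -0.003, -0.013, -0.042, 0.0315, 1], [0.036, -0.1, -0.004, -0.02, -0.063, 0.047, 1], [0.048, -0.133, -0.006, -0.026, -0.084, 0.063, 1], [0.059, -0.166, -0.007, -0.033, -0.105, 0.079, 1]]])

```text
time_s: 0.93
eef_pos: [0.3772, 0.1797, 0.2169]
eef_rot: [0.11, 0.152, 0.982, -0.008]
wrist_force: [1.6, -0.7, 0.7]
opening: 0.998
grasp_force: 0.0
```

Emit:
carry_out(plan=[[[0.012, -0.033, -0.001, -0.0066, -0.021, 0.0157, 1], [0.024, -0.067, -0.003, -0.013, -0.042, 0.0315, 1], [0.036, -0.1, -0.004, -0.02, -0.063, 0.047, 1], [0.048, -0.133, -0.006, -0.026, -0.084, 0.063, 1], [0.059, -0.166, -0.007, -0.033, -0.105, 0.079, 1]]])

```text
time_s: 1.35
eef_pos: [0.4363, 0.0136, 0.2102]
eef_rot: [0.164, 0.112, 0.98, -0.012]
wrist_force: [0.4, 0.8, -0.1]
opening: 0.998
grasp_force: 0.0
```

Emit:
carry_out(plan=[[[0.012, -0.033, -0.001, -0.0066, -0.021, 0.0157, 1], [0.024, -0.067, -0.003, -0.013, -0.042, 0.0315, 1], [0.036, -0.1, -0.004, -0.02, -0.063, 0.047, 1], [0.048, -0.133, -0.006, -0.026, -0.084, 0.063, 1], [0.059, -0.166, -0.007, -0.033, -0.105, 0.079, 1]]])

```text
time_s: 1.77
eef_pos: [0.4953, -0.1527, 0.203]
eef_rot: [0.217, 0.071, 0.973, -0.016]
wrist_force: [0.4, 1.9, 1.1]
opening: 0.998
grasp_force: 0.0
```

```bash
python3 - <<'E'
from h import *
from bench import *
go([.488,-.152,.042],-8.5,25)
c=camera("wrist");np.savez("w1",**c);cv2.imwrite("pics/w1.png",c["pixels"][:,:,::-1])
print(c["camera_matrix"].round(1).tolist(),c["cam_to_world"].round(3).tolist())
E
```

```text
t 1.77 tcp target [ 0.4959 -0.1532  0.0248] shift [ 0.0007 -0.0005 -0.1782] turn [-0.0002  0.0032 -0.002 ] open 0.998
[[371.6, 0.0, 321.6], [0.0, 371.6, 240.6], [0.0, 0.0, 1.0]] [[0.147, -0.744, -0.651, 0.371], [0.989, 0.111, 0.095, -0.134], [0.002, -0.658, 0.753, 0.301], [0.0, 0.0, 0.0, 1.0]]
```

View pics/w1.png

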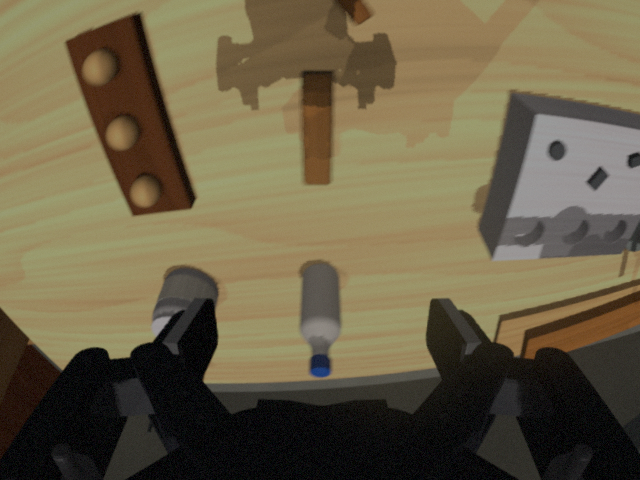

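The wrist view shows the scraper upright at column 317, rows 70-185, near the centreline at 321 and square to the fingers. The tray is on the left and the jig on the right. I'll go down and grip.

Emit:
carry_out(plan=[[[0, -0.002, -0.035, 0, 0, 0, 1], [0.001, -0.002, -0.07, 0, 0, 0, 1], [0.001, -0.002, -0.11, 0, 0, 0, 1], [0.001, -0.002, -0.15, 0, 0, 0, 1], [0.001, -0.002, -0.178, 0, 0, 0, 1]]])

```text
time_s: 2.23
eef_pos: [0.4943, -0.1517, 0.0219]
eef_rot: [0.215, 0.072, 0.974, -0.015]
wrist_force: [0.0, 0.1, -0.0]
opening: 0.998
grasp_force: 0.0
```

Emit:
carry_out(plan=[[[0, 0, 0, 0, 0, 0, 0], [0, 0, 0, 0, 0, 0, 0], [0, 0, 0, 0, 0, 0, 0], [0, 0, 0, 0, 0, 0, 0], [0, 0, 0, 0, 0, 0, 0]]])

```text
time_s: 2.65
eef_pos: [0.498, -0.1539, 0.0281]
eef_rot: [0.219, 0.071, 0.973, -0.017]
wrist_force: [-1.2, 0.0, 0.1]
opening: 0.299
grasp_force: 0.0
```

Emit:
carry_out(plan=[[[0, 0, 0, 0, 0, 0, 0], [0, 0, 0, 0, 0, 0, 0], [0, 0, 0, 0, 0, 0, 0], [0, 0, 0, 0, 0, 0, 0], [0, 0, 0, 0, 0, 0, 0]]])

```text
time_s: 3.07
eef_pos: [0.498, -0.1539, 0.028]
eef_rot: [0.219, 0.071, 0.973, -0.017]
wrist_force: [-4.5, 1.7, 10.0]
opening: 0.251
grasp_force: 58.3
```

```bash
python3 - <<'E'
from h import *
from bench import *
o=get_obs();print(o["eef_pos"],o["grasp_force"],o["opening"],o["wrist_force"])
psi=-6.6;s=np.radians(psi);A=np.array([[np.cos(s),-np.sin(s)],[np.sin(s),np.cos(s)]])
S=lambda x,y:np.r_[A@[x,y]+[.5737,.1073],0]
# dist of TCP back to grasp is .019; scraper keeps its height offset
for x,y,z in((-.038,.076,.13),(-.038,.076,.0935),(-.038,-.122,.0935)): go(S(x,y)+[0,0,z],psi,25)
E
```

```text
[ 0.4979753  -0.15388044  0.0279925 ] 58.32908570766449 0.25102923381084263 [-4.45409278  1.74721035  9.98936333]
t 3.07 tcp target [0.5527 0.1862 0.1128] shift [0.0547 0.3401 0.0848] turn [0.002  0.0064 0.0311] open 0.251
t 3.07 tcp target [0.5527 0.1862 0.0763] shift [0.0547 0.3401 0.0483] turn [0.002  0.0064 0.0311] open 0.251
t 3.07 tcp target [ 0.5299 -0.0104  0.0763] shift [0.0319 0.1434 0.0483] turn [0.002  0.0064 0.0311] open 0.251
```

Emit:
carry_out(plan=[[[0, 0, 0.01, 0, 0, 0, 0], [0, 0, 0.03, 0, 0, 0, 0], [0, 0, 0.055, 0, 0, 0, 0], [0, 0, 0.08, 0, 0, 0, 0], [0, 0, 0.1, 0, 0, 0, 0]]])

```text
time_s: 3.48
eef_pos: [0.4967, -0.1533, 0.1284]
eef_rot: [0.218, 0.071, 0.973, -0.016]
wrist_force: [1.3, -1.4, -1.2]
opening: 0.254
grasp_force: 59.0
```

Emit:
carry_out(plan=[[[0.003, 0.02, 0, 0, 0, 0.003, 0], [0.008, 0.05, 0, 0, 0.001, 0.006, 0], [0.013, 0.08, 0, 0, 0.002, 0.009, 0], [0.018, 0.11, 0, 0, 0.003, 0.012, 0], [0.023, 0.14, 0, 0.001, 0.003, 0.0155, 0]]])

```text
time_s: 3.9
eef_pos: [0.5197, -0.0117, 0.1269]
eef_rot: [0.217, 0.064, 0.974, -0.014]
wrist_force: [-0.8, -0.5, -1.2]
opening: 0.251
grasp_force: 59.1
```

Emit:
carry_out(plan=[[[0.005, 0.03, 0, 0, 0, 0.003, 0], [0.01, 0.06, 0, 0, 0.001, 0.006, 0], [0.015, 0.09, 0, 0, 0.002, 0.009, 0], [0.02, 0.12, 0, 0, 0.003, 0.012, 0], [0.025, 0.15, 0, 0.001, 0.003, 0.0155, 0]]])

```text
time_s: 4.32
eef_pos: [0.5446, 0.1389, 0.1269]
eef_rot: [0.215, 0.057, 0.975, -0.011]
wrist_force: [0.5, -0.2, -1.3]
opening: 0.249
grasp_force: 59.1
```

Emit:
carry_out(plan=[[[0.002, 0.015, 0, 0, 0, 0, 0], [0.004, 0.03, 0, 0, 0, 0, 0], [0.006, 0.045, 0, 0, 0, 0, 0], [0.007, 0.05, 0, 0, 0, 0, 0], [0.007, 0.05, 0, 0, 0, 0, 0]]])

```text
time_s: 4.73
eef_pos: [0.5516, 0.1883, 0.1264]
eef_rot: [0.215, 0.056, 0.975, -0.011]
wrist_force: [0.8, 0.5, -1.1]
opening: 0.247
grasp_force: 59.1
```

```bash
python3 - <<'E'
from h import *
from bench import *
o=get_obs();print(o["eef_pos"],o["grasp_force"],o["opening"],o["wrist_force"])
go([.5447,.1872,.0955],-6.6,25)
c=camera("side");np.savez("s2",**c);P=cloud(c)
cv2.imwrite("pics/s2.png",cv2.resize(c["pixels"][130:290,270:430,::-1],(640,640))[:600])
E
```

```text
[0.55157123 0.18830276 0.12638608] 59.12752389907837 0.2474735381497708 [ 0.83195206  0.53242306 -1.13202739]
t 4.73 tcp target [0.5527 0.1863 0.0783] shift [ 0.0011 -0.002  -0.0481] turn [-0.003  -0.0022 -0.0015] open 0.247
```

View pics/s2.png

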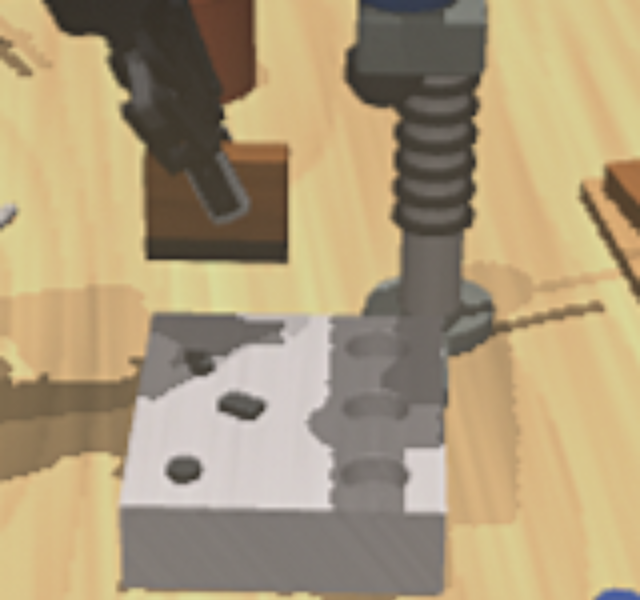

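The crop shows the scraper held level beyond the deck, with the three chips on the deck at crop pixels (200,362), (242,405) and (184,468). Next I lower the scraper and sweep along stand -y.

Emit:
carry_out(plan=[[[0, 0, -0.012, 0, 0, 0, 0], [0, 0, -0.025, 0, 0, 0, 0], [0.001, -0.001, -0.037, 0, 0, 0, 0], [0.001, -0.001, -0.044, 0, 0, 0, 0], [0.001, -0.001, -0.0465, 0, 0, 0, 0]]])

```text
time_s: 5.2
eef_pos: [0.5517, 0.1851, 0.0782]
eef_rot: [0.213, 0.057, 0.975, -0.012]
wrist_force: [-6.2, -2.1, 12.0]
opening: 0.25
grasp_force: 61.4
```

Emit:
carry_out(plan=[[[-0.001, -0.008, 0, 0, 0, 0, 0], [-0.002, -0.018, 0, 0, 0, 0, 0], [-0.003, -0.028, 0, 0, 0, 0, 0], [-0.0045, -0.038, 0, 0, 0, 0, 0], [-0.0055, -0.048, 0, 0, 0, 0, 0]]])

```text
time_s: 5.62
eef_pos: [0.5469, 0.1373, 0.0794]
eef_rot: [0.215, 0.057, 0.975, -0.011]
wrist_force: [-0.1, 0.7, -0.8]
opening: 0.249
grasp_force: 59.2
```

Emit:
carry_out(plan=[[[-0.001, -0.01, 0, 0, 0, 0, 0], [-0.002, -0.02, 0, 0, 0, 0, 0], [-0.0035, -0.03, 0, 0, 0, 0, 0], [-0.0045, -0.04, 0, 0, 0, 0, 0], [-0.006, -0.05, 0, 0, 0, 0, 0]]])

```text
time_s: 6.03
eef_pos: [0.5411, 0.0872, 0.0795]
eef_rot: [0.215, 0.057, 0.975, -0.011]
wrist_force: [0.2, 0.1, -0.5]
opening: 0.254
grasp_force: 59.1
```

Emit:
carry_out(plan=[[[-0.001, -0.01, 0, 0, 0, 0, 0], [-0.002, -0.02, 0, 0, 0, 0, 0], [-0.0035, -0.03, 0, 0, 0, 0, 0], [-0.0045, -0.04, 0, 0, 0, 0, 0], [-0.006, -0.05, 0, 0, 0, 0, 0]]])

```text
time_s: 6.45
eef_pos: [0.535, 0.0372, 0.0795]
eef_rot: [0.215, 0.057, 0.975, -0.011]
wrist_force: [0.6, 0.4, -1.0]
opening: 0.244
grasp_force: 59.1
```

Emit:
carry_out(plan=[[[-0.001, -0.01, 0, 0, 0, 0, 0], [-0.002, -0.02, 0, 0, 0, 0, 0], [-0.0035, -0.03, 0, 0, 0, 0, 0], [-0.0045, -0.04, 0, 0, 0, 0, 0], [-0.006, -0.05, 0, 0, 0, 0, 0]]])

```text
time_s: 6.87
eef_pos: [0.529, -0.0129, 0.0796]
eef_rot: [0.215, 0.057, 0.975, -0.012]
wrist_force: [0.1, 0.3, -0.7]
opening: 0.25
grasp_force: 59.1
```

```bash
python3 - <<'E'
from h import *
from bench import *
o=get_obs();print(o["eef_pos"],o["grasp_force"],o["opening"],o["wrist_force"])
c=camera("side")
cv2.imwrite("pics/s3.png",cv2.resize(c["pixels"][190:350,230:430,::-1],(750,600)))
E
```

```text
[ 0.52899578 -0.01287804  0.07957879] 59.13692593574524 0.24972753503555908 [ 0.13154588  0.30471667 -0.72738951]
```

View pics/s3.png

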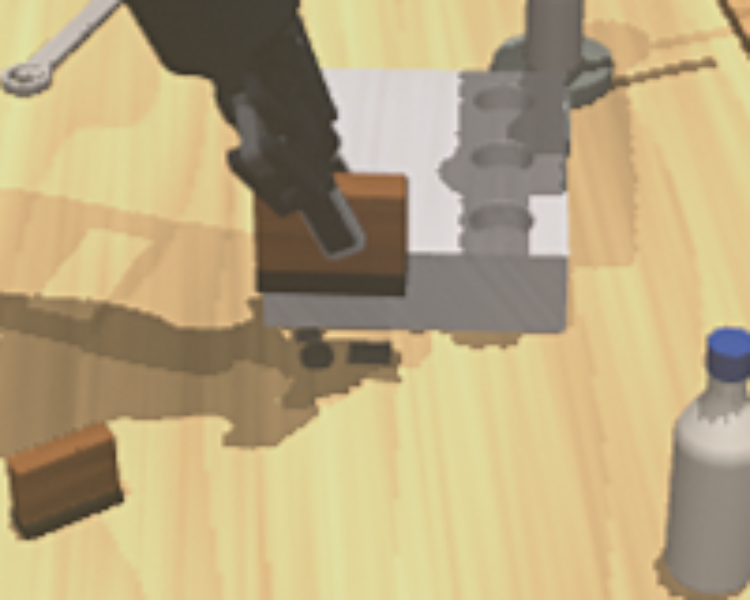

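All three offcuts lie on the bench in front of the jig, at crop pixels (305,335), (317,355) and (370,352), and the deck is clear. I'll set the scraper back down where it came from.

Emit:
carry_out(plan=[[[-0.004, -0.018, 0.005, 0, 0, 0, 0], [-0.01, -0.045, 0.005, 0, 0, 0, 0], [-0.018, -0.08, 0.005, 0, 0, 0, 0], [-0.027, -0.115, 0.005, 0, 0, 0, 0], [-0.033, -0.14, 0, 0, 0, 0, 0]]])

```text
time_s: 7.33
eef_pos: [0.4963, -0.1549, 0.0807]
eef_rot: [0.216, 0.057, 0.975, -0.013]
wrist_force: [-0.3, -1.2, -1.1]
opening: 0.25
grasp_force: 59.2
```

Emit:
carry_out(plan=[[[0, 0, -0.01, 0, 0, 0, 0], [0, 0, -0.025, 0, 0, 0, 0], [0, 0, -0.04, 0, 0, 0, 0], [0, 0, -0.046, 0, 0, 0, 0], [0, 0, -0.05, 0, 0, 0, 0]]])

```text
time_s: 7.75
eef_pos: [0.4952, -0.1512, 0.028]
eef_rot: [0.213, 0.057, 0.975, -0.011]
wrist_force: [-25.9, 5.3, 46.5]
opening: 0.254
grasp_force: 66.5
```

Emit:
carry_out(plan=[[[0, 0, -0.0005, 0, 0, 0, 0], [0, 0, -0.0005, 0, 0, 0, 0.6], [0, 0, -0.0005, 0, 0, 0, 0.8], [0, 0, -0.0005, 0, 0, 0, 0.8], [0, 0, -0.0005, 0, 0, 0, 0.8]]])

```text
time_s: 8.17
eef_pos: [0.4962, -0.1519, 0.0288]
eef_rot: [0.215, 0.056, 0.975, -0.012]
wrist_force: [0.3, 0.6, -0.3]
opening: 0.794
grasp_force: 0.0
```

Emit:
carry_out(plan=[[[0, 0, 0.005, 0, 0, 0, 0.8], [0, 0, 0.035, 0, 0, 0, 0.8], [0, 0, 0.07, 0, 0, 0, 0.8], [0, 0, 0.105, 0, 0, 0, 0.8], [0, 0, 0.14, 0, 0, 0, 0.8]]])

```text
time_s: 8.58
eef_pos: [0.4951, -0.1516, 0.17]
eef_rot: [0.214, 0.057, 0.975, -0.012]
wrist_force: [0.9, -0.3, 0.2]
opening: 0.804
grasp_force: 0.0
```

```bash
cat > balls.py <<'E'
from h import *
from bench import *
def fish(c,uv):
    K=c["camera_matrix"];d=np.array(uv,float)-K[:2,2];r=np.hypot(*d);th=r/K[0,0]
    v=np.r_[np.sin(th)*d[0]/r,-np.sin(th)*d[1]/r,-np.cos(th)];return c["cam_to_world"][:3,3],c["cam_to_world"][:3,:3]@v
def proj(c,p):
    q=c["cam_to_world"][:3,:3].T@(np.array(p)-c["cam_to_world"][:3,3]);K=c["camera_matrix"]
    th=np.arctan2(np.hypot(q[0],q[1]),-q[2]);u=q[:2]*[1,-1]/np.hypot(q[0],q[1]);return K[:2,2]+K[0,0]*th*u
E
python3 - <<'E'
from balls import *
c=camera("side");P=cloud(c);hsv=cv2.cvtColor(c["pixels"],cv2.COLOR_RGB2HSV)
m=(abs(P[...,2]-.06)<.003)&(P[...,0]>.4)&(P[...,0]<.6)&(P[...,1]>-.25)&(P[...,1]<-.05);print("scraper top",m.sum(),P[m].mean(0))
m=(P[...,2]>.048)&(P[...,2]<.065)&(P[...,0]>.47)&(P[...,0]<.58)&(P[...,1]>.03)&(P[...,1]<.18);print("deck max z",P[m][:,2].max())
for p in((.398,-.316,.041),(.4605,-.3185,.041),(.522,-.321,.041)): go(p,-2.4,0)
E
```

```text
scraper top 394 [ 0.48577592 -0.15288881  0.06032375]
deck max z 0.055276514650638764
t 8.63 tcp target [ 0.398 -0.316  0.022] shift [-0.1012 -0.1617 -0.1563] turn [0.0389 0.4408 0.072 ] open 0.801
t 8.63 tcp target [ 0.4605 -0.3185  0.022 ] shift [-0.0387 -0.1642 -0.1563] turn [0.0389 0.4408 0.072 ] open 0.801
t 8.63 tcp target [ 0.522 -0.321  0.022] shift [ 0.0228 -0.1667 -0.1563] turn [0.0389 0.4408 0.072 ] open 0.801
```

Emit:
carry_out(plan=[[[-0.008, -0.033, -0.01, 0.008, 0.088, 0.014, 0.8], [-0.016, -0.066, -0.02, 0.016, 0.176, 0.029, 0.8], [-0.023, -0.1, -0.03, 0.023, 0.264, 0.043, 0.8], [-0.031, -0.135, -0.04, 0.031, 0.353, 0.058, 0.8], [-0.039, -0.164, -0.05, 0.039, 0.441, 0.072, 0.8]]])

```text
time_s: 9.05
eef_pos: [0.4565, -0.3188, 0.1189]
eef_rot: [-0.007, 0.022, 1.0, 0.002]
wrist_force: [0.7, 0.3, 0.4]
opening: 0.801
grasp_force: 0.0
```

Emit:
carry_out(plan=[[[0, 0, 0, 0, 0, 0, 0.8], [0, 0, 0, 0, 0, 0, 0.8], [0, 0, 0, 0, 0, 0, 0.8], [0, 0, 0, 0, 0, 0, 0.8], [0, 0, 0, 0, 0, 0, 0.8]]])

```text
time_s: 9.47
eef_pos: [0.4569, -0.3148, 0.1194]
eef_rot: [-0.004, 0.022, 1.0, 0.003]
wrist_force: [-0.3, 0.1, -0.5]
opening: 0.801
grasp_force: 0.0
```

```bash
python3 - <<'E'
from balls import *
c=camera("wrist");np.savez("w2",**c)
go((.4605,-.3185,.041),-2.4,0)
img=c["pixels"][:,:,::-1].copy()
for p in((.398,-.316,.03),(.4605,-.3185,.03),(.522,-.321,.03)):
    u=proj(c,p);print(p,u.round(1));cv2.circle(img,tuple(int(round(a)) for a in u),3,(0,0,255),-1)
cv2.imwrite("pics/w2.png",img)
E
```

```text
t 9.52 tcp target [ 0.4605 -0.3185  0.022 ] shift [ 0.0035 -0.0036 -0.0974] turn [-0.0053 -0.0085  0.0012] open 0.803
(0.398, -0.316, 0.03) [313.3 158.6]
(0.4605, -0.3185, 0.03) [314.1 255.3]
(0.522, -0.321, 0.03) [315.  337.2]
```

View pics/w2.png

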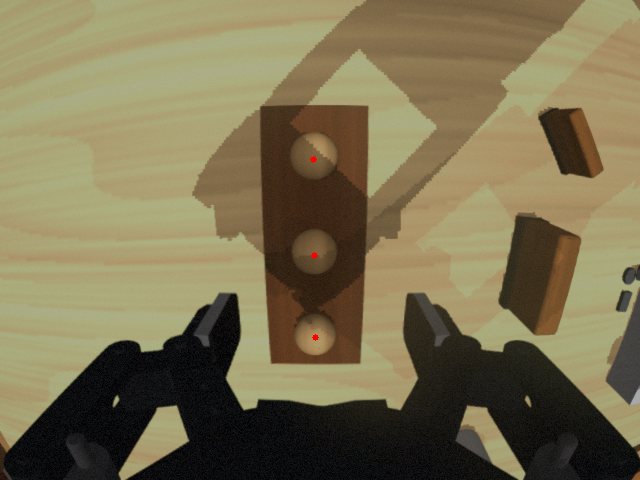

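The wrist view shows the balls at (314,156), (314,252) and (315,334), within 3 px of where I predicted them, or about 2 mm less in x. I'll grip the middle one upright.

Emit:
carry_out(plan=[[[0.001, -0.001, -0.025, -0.002, -0.003, 0, 0.8], [0.002, -0.003, -0.055, -0.005, -0.008, 0.001, 0.8], [0.0025, -0.0035, -0.08, -0.005, -0.008, 0.001, 0.7], [0.0025, -0.0035, -0.092, -0.005, -0.008, 0.001, 0.7], [0.0025, -0.0035, -0.0965, -0.005, -0.008, 0.001, 0.7]]])

```text
time_s: 9.93
eef_pos: [0.4582, -0.3176, 0.0203]
eef_rot: [-0.002, 0.021, 1.0, 0.002]
wrist_force: [0.1, -0.3, -0.1]
opening: 0.702
grasp_force: 0.0
```

Emit:
carry_out(plan=[[[0, 0, 0, 0, 0, 0, 0.7], [0, 0, 0, 0, 0, 0, 0], [0, 0, 0, 0, 0, 0, 0], [0, 0, 0, 0, 0, 0, 0], [0, 0, 0, 0, 0, 0, 0]]])

```text
time_s: 10.35
eef_pos: [0.4603, -0.3198, 0.0235]
eef_rot: [-0.0, 0.022, 1.0, 0.0]
wrist_force: [1.5, 3.1, 6.8]
opening: 0.312
grasp_force: 58.6
```

Emit:
carry_out(plan=[[[0, 0, 0, 0, 0, 0, 0], [0, 0, 0.01, 0, 0, 0, 0], [0, 0, 0.04, 0, 0, 0, 0], [0, 0, 0.075, 0, 0, 0, 0], [0, 0, 0.11, 0, 0, 0, 0]]])

```text
time_s: 10.77
eef_pos: [0.4588, -0.3189, 0.1334]
eef_rot: [-0.002, 0.022, 1.0, 0.001]
wrist_force: [0.7, -1.1, 0.3]
opening: 0.312
grasp_force: 59.1
```

```bash
cat >> balls.py <<'E'
psi=-6.6;s=np.radians(psi);A=np.array([[np.cos(s),-np.sin(s)],[np.sin(s),np.cos(s)]])
def S(x,y,z):return np.r_[A@[x,y]+[.5737,.1073],z]
def place(i,off=.0075):
    y=(-.062,0,.062)[i]
    go(S(.045-.060,y,.150),psi,35,off);go(S(.045,y,.066),psi,35,off)
E
python3 - <<'E'
from balls import *
o=get_obs();print(o["eef_pos"],o["grasp_force"],o["opening"])
for i in range(3):place(i)
E
```

```text
[ 0.45876062 -0.31891162  0.13337815] 59.10129010677338 0.31155495854946647
t 10.77 tcp target [0.5559 0.0469 0.1439] shift [0.0972 0.3659 0.0105] turn [-0.0506 -0.612  -0.0705] open 0.312
t 10.77 tcp target [0.6155 0.04   0.0599] shift [ 0.1568  0.359  -0.0735] turn [-0.0506 -0.612  -0.0705] open 0.312
t 10.77 tcp target [0.5631 0.1085 0.1439] shift [0.1043 0.4274 0.0105] turn [-0.0506 -0.612  -0.0705] open 0.312
t 10.77 tcp target [0.6227 0.1016 0.0599] shift [ 0.1639  0.4205 -0.0735] turn [-0.0506 -0.612  -0.0705] open 0.312
t 10.77 tcp target [0.5702 0.1701 0.1439] shift [0.1114 0.489  0.0105] turn [-0.0506 -0.612  -0.0705] open 0.312
t 10.77 tcp target [0.6298 0.1632 0.0599] shift [ 0.171   0.4821 -0.0735] turn [-0.0506 -0.612  -0.0705] open 0.312
```

Emit:
carry_out(plan=[[[0.002, 0.01, 0.005, -0.005, -0.061, -0.007, 0], [0.008, 0.04, 0.01, -0.01, -0.122, -0.014, 0], [0.016, 0.075, 0.01, -0.015, -0.184, -0.021, 0], [0.024, 0.11, 0.01, -0.02, -0.245, -0.028, 0], [0.033, 0.145, 0.01, -0.0253, -0.306, -0.0353, 0]]])

```text
time_s: 11.18
eef_pos: [0.4925, -0.1735, 0.1432]
eef_rot: [0.154, 0.039, 0.987, -0.009]
wrist_force: [1.2, 1.1, 0.1]
opening: 0.311
grasp_force: 59.1
```

Emit:
carry_out(plan=[[[0.008, 0.036, 0, -0.005, -0.061, -0.007, 0], [0.016, 0.072, 0, -0.01, -0.122, -0.014, 0], [0.024, 0.108, 0, -0.015, -0.184, -0.021, 0], [0.032, 0.144, 0, -0.02, -0.245, -0.028, 0], [0.041, 0.18, 0, -0.0253, -0.306, -0.0353, 0]]])

```text
time_s: 11.6
eef_pos: [0.5336, 0.0072, 0.1436]
eef_rot: [0.303, 0.055, 0.951, -0.017]
wrist_force: [0.2, -0.2, -0.5]
opening: 0.31
grasp_force: 59.1
```

Emit:
carry_out(plan=[[[0.008, 0.036, 0, 0, 0, 0, 0], [0.016, 0.072, 0, 0, 0, 0, 0], [0.024, 0.108, 0, 0, 0, 0, 0], [0.032, 0.144, 0, 0, 0, 0, 0], [0.037, 0.164, 0, 0, 0, 0, 0]]])

```text
time_s: 12.02
eef_pos: [0.5701, 0.1682, 0.1432]
eef_rot: [0.302, 0.056, 0.952, -0.018]
wrist_force: [1.5, -1.6, -0.2]
opening: 0.308
grasp_force: 59.1
```

Emit:
carry_out(plan=[[[0, 0, 0, 0, 0, 0, 0], [0, 0, 0, 0, 0, 0, 0], [0, 0, 0, 0, 0, 0, 0], [0, 0, 0, 0, 0, 0, 0], [0, 0, 0, 0, 0, 0, 0]]])

```text
time_s: 12.43
eef_pos: [0.5696, 0.1655, 0.1419]
eef_rot: [0.301, 0.056, 0.952, -0.018]
wrist_force: [-0.8, 0.1, -0.5]
opening: 0.31
grasp_force: 59.2
```

```bash
python3 - <<'E'
from balls import *
c=camera("wrist");np.savez("w3",**c);place(2)
img=c["pixels"][:,:,::-1].copy()
for y in(-.062,0,.062):
    for x,y2 in((.045,y),(.045-.017,y),(.062,y),(.045,y-.017),(.045,y+.017)):
        cv2.circle(img,tuple(int(round(a)) for a in proj(c,S(x,y2,.05))),2,(0,0,255),-1)
cv2.imwrite("pics/w3.png",img)
E
```

```text
t 12.48 tcp target [0.5702 0.1701 0.1439] shift [0.0005 0.0046 0.0019] turn [0.0007 0.0007 0.0029] open 0.312
t 12.48 tcp target [0.6298 0.1632 0.0599] shift [ 0.0601 -0.0023 -0.0821] turn [0.0007 0.0007 0.0029] open 0.312
```

View pics/w3.png

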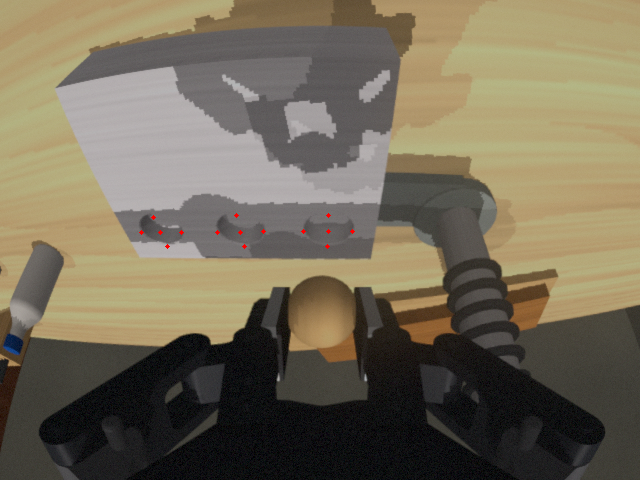

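The marked pocket rims match the picture within 2 px (pocket 2 spans columns 304-354, rows 213-244). The ball is centred in the fingers at (322,312). I'll go in along the lean, settle and check before releasing.

Emit:
carry_out(plan=[[[0.012, -0.0005, -0.016, 0, 0, 0.001, 0], [0.026, -0.001, -0.036, 0, 0, 0.002, 0], [0.04, -0.0015, -0.055, 0, 0, 0.003, 0], [0.052, -0.002, -0.071, 0, 0, 0.003, 0], [0.0595, -0.0023, -0.08, 0, 0, 0.003, 0]]])

```text
time_s: 12.9
eef_pos: [0.6294, 0.1629, 0.0598]
eef_rot: [0.3, 0.055, 0.952, -0.018]
wrist_force: [-0.1, 0.4, -0.0]
opening: 0.312
grasp_force: 59.2
```

Emit:
carry_out(plan=[[[0, 0, 0, 0, 0, 0, 0], [0, 0, 0, 0, 0, 0, 0], [0, 0, 0, 0, 0, 0, 0], [0, 0, 0, 0, 0, 0, 0], [0, 0, 0, 0, 0, 0, 0]]])

```text
time_s: 13.32
eef_pos: [0.6294, 0.1649, 0.0629]
eef_rot: [0.301, 0.054, 0.952, -0.017]
wrist_force: [-0.6, -0.8, -0.4]
opening: 0.306
grasp_force: 59.2
```

```bash
python3 - <<'E'
from balls import *
place(2)
o=get_obs();print(o["eef_pos"],o["wrist_force"])
q=o["eef_rot"];z=R.from_quat([q[1],q[2],q[3],q[0]]).apply([0,0,1]);b=o["eef_pos"]-.0075*z
c=camera("side");P=cloud(c);hsv=cv2.cvtColor(c["pixels"],cv2.COLOR_RGB2HSV)
m=(hsv[...,1]>90)&(np.linalg.norm(P-b,axis=2)<.03)&(P[...,2]>.053);Q=P[m];print("ball pred",b.round(4),"seen",m.sum(),Q.min(0),Q.max(0))
E
```

```text
t 13.32 tcp target [0.5702 0.1701 0.1439] shift [-0.0592  0.0053  0.0809] turn [ 0.0003  0.0022 -0.0025] open 0.306
t 13.32 tcp target [0.6298 0.1632 0.0599] shift [ 0.0004 -0.0016 -0.0031] turn [ 0.0003  0.0022 -0.0025] open 0.306
[0.62935134 0.16486287 0.06293546] [-0.57023895 -0.82658067 -0.40725042]
ball pred [0.6251 0.1653 0.0691] seen 28 [0.62581588 0.15286702 0.06647723] [0.63858113 0.16818296 0.08371548]
```

Emit:
carry_out(plan=[[[0, -0.001, -0.002, 0, 0, 0, 0], [0, -0.0015, -0.003, 0, 0, 0, 0], [0, -0.0015, -0.003, 0, 0, 0, 0], [0, -0.0015, -0.003, 0, 0, 0, 0.5], [0, -0.0015, -0.003, 0, 0, 0, 0.55]]])

```text
time_s: 13.78
eef_pos: [0.6292, 0.1634, 0.0587]
eef_rot: [0.301, 0.054, 0.952, -0.017]
wrist_force: [0.6, -0.2, -0.1]
opening: 0.548
grasp_force: 0.0
```

Emit:
carry_out(plan=[[[0, 0, 0, 0, 0, 0, 0.55], [0, 0, 0, 0, 0, 0, 0.55], [0, 0, 0, 0, 0, 0, 0.55], [-0.001, 0, 0.008, 0, 0, 0, 0.55], [-0.008, 0, 0.025, 0, 0, 0, 0.55]]])

```text
time_s: 14.2
eef_pos: [0.6203, 0.163, 0.0819]
eef_rot: [0.299, 0.054, 0.953, -0.018]
wrist_force: [0.6, 0.6, -0.1]
opening: 0.545
grasp_force: 0.0
```

Emit:
carry_out(plan=[[[-0.015, 0, 0.02, 0, 0, 0, 0.55], [-0.03, 0, 0.04, 0, 0, 0, 0.55], [-0.05, 0, 0.06, 0, 0, 0, 0.55], [-0.08, 0, 0.075, 0, 0, 0, 0.55], [-0.11, 0, 0.085, 0, 0, 0, 0.55]]])

```text
time_s: 14.62
eef_pos: [0.5113, 0.1634, 0.1708]
eef_rot: [0.302, 0.054, 0.952, -0.017]
wrist_force: [0.2, 0.1, -0.6]
opening: 0.55
grasp_force: 0.0
```

```bash
cat >> balls.py <<'E'
def check():
    for n in("side","scene"):
        c=camera(n);P=cloud(c);hsv=cv2.cvtColor(c["pixels"],cv2.COLOR_RGB2HSV)
        m=(hsv[...,1]>90)&(c["z_map"]>0)&(P[...,2]>.045)&(P[...,2]<.09)&(abs(P[...,0]-.61)<.08)&(abs(P[...,1]-.1)<.13)
        k,l,s,ce=cv2.connectedComponentsWithStats(m.astype(np.uint8))
        for i in range(1,k):
            if s[i,4]>5:
                Q=P[l==i];t=Q[Q[:,2]>Q[:,2].max()-.004].mean(0);print(n,s[i,4],"top z",Q[:,2].max().round(4),"stand xy",((t[:2]-[.5737,.1073])@A*1000).round(1))
E
python3 - <<'E'
from balls import *
print(get_obs()["eef_pos"]);check();go((.521,-.321,.0225),-2.4,0,0)
E
```

```text
[0.51125867 0.16340111 0.17080302]
side 97 top z 0.0668 stand xy [42.6 57.1]
scene 101 top z 0.0663 stand xy [43.3 62.1]
t 14.72 tcp target [ 0.521  -0.321   0.0225] shift [ 0.0124 -0.4849 -0.1476] turn [0.0469 0.6114 0.0674] open 0.55
```

The first ball is in pocket 2: both cameras put its top near 66 mm, against 64 mm nominal. Next is the far ball.

Emit:
carry_out(plan=[[[0, -0.03, 0, 0.004, 0.06, 0.006, 0.55], [0, -0.06, 0, 0.008, 0.12, 0.012, 0.6], [0, -0.095, 0, 0.014, 0.18, 0.02, 0.7], [0, -0.13, 0, 0.019, 0.243, 0.027, 0.7], [0, -0.165, 0, 0.0235, 0.3057, 0.0337, 0.7]]])

```text
time_s: 15.13
eef_pos: [0.5117, -0.0035, 0.1696]
eef_rot: [0.151, 0.037, 0.988, -0.008]
wrist_force: [1.1, 0.8, -0.1]
opening: 0.7
grasp_force: 0.0
```

Emit:
carry_out(plan=[[[0, -0.036, 0, 0.004, 0.06, 0.006, 0.7], [0.002, -0.072, 0, 0.008, 0.12, 0.012, 0.7], [0.004, -0.108, 0, 0.014, 0.18, 0.02, 0.7], [0.006, -0.144, 0, 0.019, 0.243, 0.027, 0.7], [0.008, -0.18, 0, 0.0235, 0.3057, 0.0337, 0.7]]])

```text
time_s: 15.55
eef_pos: [0.5193, -0.1843, 0.1687]
eef_rot: [-0.002, 0.022, 1.0, -0.0]
wrist_force: [2.1, 0.4, 0.5]
opening: 0.699
grasp_force: 0.0
```

Emit:
carry_out(plan=[[[0.001, -0.035, -0.005, 0, 0, 0, 0.7], [0.002, -0.07, -0.015, 0, 0, 0, 0.7], [0.003, -0.1, -0.03, 0, 0, 0, 0.7], [0.004, -0.13, -0.05, 0, 0, 0, 0.7], [0.0044, -0.14, -0.07, 0, 0, 0, 0.7]]])

```text
time_s: 15.97
eef_pos: [0.5239, -0.3269, 0.0981]
eef_rot: [0.0, 0.023, 1.0, -0.002]
wrist_force: [-0.4, 0.0, -0.0]
opening: 0.704
grasp_force: 0.0
```

Emit:
carry_out(plan=[[[0, 0, 0, 0, 0, 0, 0.7], [0, 0, 0, 0, 0, 0, 0.7], [0, 0, 0, 0, 0, 0, 0.7], [0, 0, 0, 0, 0, 0, 0.7], [0, 0, 0, 0, 0, 0, 0.7]]])

```text
time_s: 16.38
eef_pos: [0.5246, -0.3211, 0.1004]
eef_rot: [0.0, 0.021, 1.0, -0.001]
wrist_force: [-0.5, -0.7, 1.4]
opening: 0.697
grasp_force: 0.0
```

```bash
python3 - <<'E'
from balls import *
go((.521,-.321,.0225),-2.4,0,0);print(get_obs()["eef_pos"])
E
```

```text
t 16.38 tcp target [ 0.521  -0.321   0.0225] shift [-0.0036  0.0001 -0.0779] turn [ 0.0025  0.0003 -0.0008] open 0.697
[ 0.52459906 -0.32114918  0.10035031]
```

Emit:
carry_out(plan=[[[-0.0015, 0, -0.025, 0.001, 0, 0, 0.7], [-0.003, 0, -0.05, 0.002, 0, 0, 0.7], [-0.0036, 0, -0.066, 0.0025, 0, 0, 0.7], [-0.0036, 0, -0.074, 0.0025, 0, 0, 0.7], [-0.0036, 0, -0.0775, 0.0025, 0, 0, 0.7]]])

```text
time_s: 16.8
eef_pos: [0.5198, -0.3207, 0.0207]
eef_rot: [-0.001, 0.021, 1.0, 0.001]
wrist_force: [0.1, 0.1, 0.3]
opening: 0.7
grasp_force: 0.0
```

Emit:
carry_out(plan=[[[0, 0, 0, 0, 0, 0, 0.7], [0, 0, 0, 0, 0, 0, 0], [0, 0, 0, 0, 0, 0, 0], [0, 0, 0, 0, 0, 0, 0], [0, 0, 0, 0, 0, 0, 0]]])

```text
time_s: 17.22
eef_pos: [0.5209, -0.3223, 0.0228]
eef_rot: [0.0, 0.021, 1.0, 0.0]
wrist_force: [-0.5, 1.0, 4.8]
opening: 0.31
grasp_force: 58.8
```

Emit:
carry_out(plan=[[[0, 0, 0, 0, 0, 0, 0], [0, 0, 0.01, 0, 0, 0, 0], [0, 0, 0.04, 0, 0, 0, 0], [0, 0, 0.075, 0, 0, 0, 0], [0, 0, 0.11, 0, 0, 0, 0]]])

```text
time_s: 17.63
eef_pos: [0.5192, -0.321, 0.1322]
eef_rot: [-0.002, 0.021, 1.0, 0.001]
wrist_force: [0.2, -0.3, 0.1]
opening: 0.313
grasp_force: 59.1
```

```bash
python3 - <<'E'
from balls import *
o=get_obs();print(o["eef_pos"],o["grasp_force"],o["opening"]);place(1)
E
```

```text
[ 0.51916773 -0.32104431  0.13216585] 59.08861219882965 0.3131454158653819
t 17.63 tcp target [0.5631 0.1085 0.1439] shift [0.0439 0.4296 0.0117] turn [-0.0512 -0.6122 -0.0711] open 0.313
t 17.63 tcp target [0.6227 0.1016 0.0599] shift [ 0.1035  0.4227 -0.0723] turn [-0.0512 -0.6122 -0.0711] open 0.313
```

Emit:
carry_out(plan=[[[0.001, 0.015, 0.005, -0.005, -0.061, -0.007, 0], [0.002, 0.045, 0.01, -0.01, -0.122, -0.014, 0], [0.004, 0.08, 0.012, -0.015, -0.184, -0.021, 0], [0.006, 0.115, 0.012, -0.02, -0.245, -0.028, 0], [0.008, 0.15, 0.012, -0.0253, -0.306, -0.0353, 0]]])

```text
time_s: 18.05
eef_pos: [0.5279, -0.1707, 0.1443]
eef_rot: [0.154, 0.039, 0.987, -0.009]
wrist_force: [0.2, 0.9, -0.1]
opening: 0.313
grasp_force: 59.0
```

Emit:
carry_out(plan=[[[0.004, 0.036, 0, -0.005, -0.061, -0.007, 0], [0.008, 0.072, 0, -0.01, -0.122, -0.014, 0], [0.012, 0.108, 0, -0.015, -0.184, -0.021, 0], [0.016, 0.144, 0, -0.02, -0.245, -0.028, 0], [0.02, 0.17, 0, -0.0253, -0.306, -0.0353, 0]]])

```text
time_s: 18.47
eef_pos: [0.5475, 0.0008, 0.1441]
eef_rot: [0.303, 0.055, 0.951, -0.017]
wrist_force: [1.2, -0.5, -0.0]
opening: 0.314
grasp_force: 59.0
```

Emit:
carry_out(plan=[[[0.004, 0.025, 0, 0, 0, 0, 0], [0.008, 0.05, 0, 0, 0, 0, 0], [0.012, 0.08, 0, 0, 0, 0, 0], [0.016, 0.105, 0, 0, 0, 0, 0], [0.016, 0.11, 0, 0, 0, 0, 0]]])

```text
time_s: 18.88
eef_pos: [0.5645, 0.1115, 0.1443]
eef_rot: [0.302, 0.053, 0.952, -0.017]
wrist_force: [0.4, 0.7, -0.4]
opening: 0.311
grasp_force: 59.1
```

Emit:
carry_out(plan=[[[0, 0, 0, 0, 0, 0, 0], [0, 0, 0, 0, 0, 0, 0], [0, 0, 0, 0, 0, 0, 0], [0, 0, 0, 0, 0, 0, 0], [0, 0, 0, 0, 0, 0, 0]]])

```text
time_s: 19.3
eef_pos: [0.564, 0.1073, 0.1434]
eef_rot: [0.301, 0.056, 0.952, -0.018]
wrist_force: [-0.0, -0.1, -0.6]
opening: 0.314
grasp_force: 59.1
```

```bash
python3 - <<'E'
from balls import *
o=get_obs();print(o["eef_pos"],o["grasp_force"],o["opening"]);place(1)
E
```

```text
[0.56400165 0.10732767 0.14335061] 59.098328948020935 0.3137728769541229
t 19.3 tcp target [0.5631 0.1085 0.1439] shift [-0.0009  0.0012  0.0005] turn [0.001  0.0014 0.0017] open 0.314
t 19.3 tcp target [0.6227 0.1016 0.0599] shift [ 0.0587 -0.0057 -0.0835] turn [0.001  0.0014 0.0017] open 0.314
```

Emit:
carry_out(plan=[[[0.012, -0.001, -0.017, 0, 0, 0.001, 0], [0.026, -0.0025, -0.037, 0, 0, 0.002, 0], [0.04, -0.004, -0.057, 0, 0, 0.002, 0], [0.052, -0.005, -0.074, 0, 0, 0.002, 0], [0.0585, -0.0055, -0.082, 0, 0, 0.002, 0]]])

```text
time_s: 19.72
eef_pos: [0.6225, 0.1016, 0.0589]
eef_rot: [0.3, 0.055, 0.952, -0.018]
wrist_force: [-0.0, -0.5, -0.1]
opening: 0.31
grasp_force: 59.1
```

Emit:
carry_out(plan=[[[0, 0, 0, 0, 0, 0, 0], [0, 0, 0, 0, 0, 0, 0], [0, 0, 0, 0, 0, 0, 0], [0, 0, 0, 0, 0, 0, 0], [0, 0, 0, 0, 0, 0, 0]]])

```text
time_s: 20.13
eef_pos: [0.6227, 0.1029, 0.0624]
eef_rot: [0.302, 0.054, 0.952, -0.017]
wrist_force: [-0.3, -0.0, 0.1]
opening: 0.311
grasp_force: 59.1
```

```bash
python3 - <<'E'
from balls import *
o=get_obs();print(o["eef_pos"],o["grasp_force"],o["wrist_force"]);place(1)
E
```

```text
[0.62270445 0.10294403 0.06241909] 59.103739857673645 [-0.2989587  -0.02323147  0.08241329]
t 20.13 tcp target [0.5631 0.1085 0.1439] shift [-0.0596  0.0056  0.0814] turn [ 0.001  0.003 -0.002] open 0.311
t 20.13 tcp target [0.6227 0.1016 0.0599] shift [-0.     -0.0013 -0.0026] turn [ 0.001  0.003 -0.002] open 0.311
```

Emit:
carry_out(plan=[[[0, -0.001, -0.002, 0, 0, 0, 0], [0, -0.0012, -0.003, 0, 0, 0, 0], [0, -0.0012, -0.003, 0, 0, 0, 0], [0, -0.0012, -0.003, 0, 0, 0, 0.5], [0, -0.0012, -0.003, 0, 0, 0, 0.55]]])

```text
time_s: 20.55
eef_pos: [0.6225, 0.1017, 0.0583]
eef_rot: [0.301, 0.054, 0.952, -0.017]
wrist_force: [-0.3, -0.7, -0.1]
opening: 0.553
grasp_force: 0.0
```

Emit:
carry_out(plan=[[[0, 0, 0, 0, 0, 0, 0.55], [0, 0, 0, 0, 0, 0, 0.55], [0, 0, 0, 0, 0, 0, 0.55], [-0.001, 0, 0.008, 0, 0, 0, 0.55], [-0.008, 0, 0.025, 0, 0, 0, 0.55]]])

```text
time_s: 20.97
eef_pos: [0.6136, 0.1015, 0.0819]
eef_rot: [0.299, 0.054, 0.952, -0.018]
wrist_force: [0.0, -0.4, 0.8]
opening: 0.55
grasp_force: 0.0
```

Emit:
carry_out(plan=[[[-0.015, 0, 0.02, 0, 0, 0, 0.55], [-0.03, 0, 0.04, 0, 0, 0, 0.55], [-0.05, 0, 0.06, 0, 0, 0, 0.55], [-0.08, 0, 0.075, 0, 0, 0, 0.55], [-0.11, 0, 0.085, 0, 0, 0, 0.55]]])

```text
time_s: 21.38
eef_pos: [0.5046, 0.1018, 0.1708]
eef_rot: [0.302, 0.054, 0.951, -0.017]
wrist_force: [-0.1, 0.2, 0.5]
opening: 0.552
grasp_force: 0.0
```

```bash
python3 - <<'E'
from balls import *
print(get_obs()["eef_pos"]);check();go((.3975,-.316,.0225),-2.4,0,0)
E
```

```text
[0.50458071 0.1018056  0.17077327]
side 97 top z 0.0659 stand xy [42.4 55.5]
side 112 top z 0.0669 stand xy [43.4 -5.5]
scene 95 top z 0.0659 stand xy [45.2  3.9]
scene 101 top z 0.0685 stand xy [44.  64.3]
t 21.48 tcp target [ 0.3975 -0.316   0.0225] shift [-0.1046 -0.4184 -0.1479] turn [0.0474 0.6137 0.0678] open 0.547
```

Pocket 1 is filled as well. Now the third ball.

Emit:
carry_out(plan=[[[-0.006, -0.028, 0, 0.004, 0.06, 0.006, 0.55], [-0.012, -0.056, 0, 0.008, 0.12, 0.012, 0.6], [-0.02, -0.084, 0, 0.014, 0.18, 0.02, 0.7], [-0.028, -0.112, 0, 0.019, 0.243, 0.027, 0.7], [-0.035, -0.14, 0, 0.0237, 0.3068, 0.0339, 0.7]]])

```text
time_s: 21.9
eef_pos: [0.4694, -0.0395, 0.1692]
eef_rot: [0.151, 0.038, 0.988, -0.009]
wrist_force: [1.2, -0.7, 0.2]
opening: 0.7
grasp_force: 0.0
```

Emit:
carry_out(plan=[[[-0.006, -0.028, 0, 0.004, 0.06, 0.006, 0.7], [-0.014, -0.056, 0, 0.008, 0.12, 0.012, 0.7], [-0.021, -0.084, 0, 0.014, 0.18, 0.02, 0.7], [-0.028, -0.112, 0, 0.019, 0.243, 0.027, 0.7], [-0.035, -0.14, 0, 0.0237, 0.3068, 0.0339, 0.7]]])

```text
time_s: 22.32
eef_pos: [0.4345, -0.1801, 0.1687]
eef_rot: [-0.002, 0.021, 1.0, -0.0]
wrist_force: [0.5, 0.4, -0.0]
opening: 0.699
grasp_force: 0.0
```

Emit:
carry_out(plan=[[[-0.008, -0.033, -0.005, 0, 0, 0, 0.7], [-0.016, -0.066, -0.015, 0, 0, 0, 0.7], [-0.024, -0.1, -0.03, 0, 0, 0, 0.7], [-0.032, -0.13, -0.05, 0, 0, 0, 0.7], [-0.035, -0.138, -0.07, 0, 0, 0, 0.7]]])

```text
time_s: 22.73
eef_pos: [0.3995, -0.3215, 0.0984]
eef_rot: [-0.0, 0.023, 1.0, -0.002]
wrist_force: [-0.4, 0.2, 0.3]
opening: 0.7
grasp_force: 0.0
```

Emit:
carry_out(plan=[[[0, 0, 0, 0, 0, 0, 0.7], [0, 0, 0, 0, 0, 0, 0.7], [0, 0, 0, 0, 0, 0, 0.7], [0, 0, 0, 0, 0, 0, 0.7], [0, 0, 0, 0, 0, 0, 0.7]]])

```text
time_s: 23.15
eef_pos: [0.4006, -0.3161, 0.0996]
eef_rot: [-0.001, 0.02, 1.0, -0.001]
wrist_force: [-0.1, -0.4, -0.3]
opening: 0.697
grasp_force: 0.0
```

```bash
python3 - <<'E'
from balls import *
go((.3975,-.316,.0225),-2.4,0,0);print(get_obs()["eef_pos"])
E
```

```text
t 23.15 tcp target [ 0.3975 -0.316   0.0225] shift [-0.0031  0.0001 -0.0771] turn [ 0.0029 -0.0014 -0.001 ] open 0.697
[ 0.4005689  -0.31608474  0.09962038]
```

Emit:
carry_out(plan=[[[-0.0015, 0, -0.025, 0.001, 0, 0, 0.7], [-0.003, 0, -0.05, 0.002, 0, 0, 0.7], [-0.003, 0, -0.066, 0.003, -0.001, 0, 0.7], [-0.003, 0, -0.074, 0.003, -0.001, 0, 0.7], [-0.003, 0, -0.077, 0.003, -0.001, 0, 0.7]]])

```text
time_s: 23.57
eef_pos: [0.3965, -0.3154, 0.0207]
eef_rot: [-0.001, 0.021, 1.0, 0.001]
wrist_force: [-0.4, -0.1, 1.0]
opening: 0.699
grasp_force: 0.0
```

Emit:
carry_out(plan=[[[0, 0, 0, 0, 0, 0, 0.7], [0, 0, 0, 0, 0, 0, 0], [0, 0, 0, 0, 0, 0, 0], [0, 0, 0, 0, 0, 0, 0], [0, 0, 0, 0, 0, 0, 0]]])

```text
time_s: 23.98
eef_pos: [0.3972, -0.3169, 0.0225]
eef_rot: [-0.0, 0.021, 1.0, 0.0]
wrist_force: [-0.3, 2.0, 4.8]
opening: 0.306
grasp_force: 58.7
```

Emit:
carry_out(plan=[[[0, 0, 0, 0, 0, 0, 0], [0, 0, 0.01, 0, 0, 0, 0], [0, 0, 0.04, 0, 0, 0, 0], [0, 0, 0.075, 0, 0, 0, 0], [0, 0, 0.11, 0, 0, 0, 0]]])

```text
time_s: 24.4
eef_pos: [0.3958, -0.3157, 0.1325]
eef_rot: [-0.002, 0.021, 1.0, 0.002]
wrist_force: [0.9, -0.8, -0.5]
opening: 0.31
grasp_force: 59.1
```

```bash
python3 - <<'E'
from balls import *
o=get_obs();print(o["eef_pos"],o["grasp_force"],o["opening"]);place(0)
E
```

```text
[ 0.39584087 -0.31569217  0.1325376 ] 59.106929898262024 0.3096863545821305
t 24.4 tcp target [0.5559 0.0469 0.1439] shift [0.1601 0.3626 0.0113] turn [-0.0513 -0.6122 -0.0712] open 0.31
t 24.4 tcp target [0.6155 0.04   0.0599] shift [ 0.2197  0.3557 -0.0727] turn [-0.0513 -0.6122 -0.0712] open 0.31
```

Emit:
carry_out(plan=[[[0.003, 0.008, 0.005, -0.005, -0.061, -0.007, 0], [0.011, 0.026, 0.01, -0.01, -0.122, -0.014, 0], [0.022, 0.05, 0.011, -0.015, -0.184, -0.021, 0], [0.033, 0.077, 0.011, -0.02, -0.245, -0.028, 0], [0.045, 0.105, 0.011, -0.0255, -0.306, -0.0355, 0]]])

```text
time_s: 24.82
eef_pos: [0.4418, -0.211, 0.1434]
eef_rot: [0.154, 0.039, 0.987, -0.009]
wrist_force: [-0.5, -0.7, -0.2]
opening: 0.315
grasp_force: 59.1
```

Emit:
carry_out(plan=[[[0.013, 0.029, 0, -0.005, -0.061, -0.007, 0], [0.026, 0.058, 0, -0.01, -0.122, -0.014, 0], [0.039, 0.087, 0, -0.015, -0.184, -0.021, 0], [0.052, 0.116, 0, -0.02, -0.245, -0.028, 0], [0.065, 0.145, 0, -0.0255, -0.306, -0.0355, 0]]])

```text
time_s: 25.23
eef_pos: [0.5069, -0.0653, 0.1435]
eef_rot: [0.303, 0.055, 0.951, -0.018]
wrist_force: [1.0, 0.7, -0.1]
opening: 0.313
grasp_force: 59.1
```

Emit:
carry_out(plan=[[[0.012, 0.027, 0, 0, 0, 0, 0], [0.024, 0.054, 0, 0, 0, 0, 0], [0.036, 0.08, 0, 0, 0, 0, 0], [0.046, 0.103, 0, 0, 0, 0, 0], [0.05, 0.1125, 0, 0, 0, 0, 0]]])

```text
time_s: 25.65
eef_pos: [0.5575, 0.0488, 0.1434]
eef_rot: [0.301, 0.054, 0.952, -0.017]
wrist_force: [0.4, 0.3, 0.2]
opening: 0.314
grasp_force: 59.1
```

Emit:
carry_out(plan=[[[0, 0, 0, 0, 0, 0, 0], [0, 0, 0, 0, 0, 0, 0], [0, 0, 0, 0, 0, 0, 0], [0, 0, 0, 0, 0, 0, 0], [0, 0, 0, 0, 0, 0, 0]]])

```text
time_s: 26.07
eef_pos: [0.5563, 0.0451, 0.1424]
eef_rot: [0.301, 0.056, 0.952, -0.018]
wrist_force: [0.6, -0.7, 0.2]
opening: 0.313
grasp_force: 59.1
```

```bash
python3 - <<'E'
from balls import *
o=get_obs();print(o["eef_pos"],o["grasp_force"],o["opening"]);place(0)
E
```

```text
[0.55629735 0.04514679 0.14240207] 59.1058748960495 0.31283958159512243
t 26.07 tcp target [0.5559 0.0469 0.1439] shift [-0.0004  0.0018  0.0015] turn [0.001  0.0011 0.0021] open 0.313
t 26.07 tcp target [0.6155 0.04   0.0599] shift [ 0.0593 -0.0051 -0.0825] turn [0.001  0.0011 0.0021] open 0.313
```

Emit:
carry_out(plan=[[[0.012, -0.001, -0.017, 0, 0, 0.001, 0], [0.026, -0.0025, -0.037, 0, 0, 0.002, 0], [0.04, -0.004, -0.057, 0, 0, 0.002, 0], [0.052, -0.005, -0.073, 0, 0, 0.002, 0], [0.059, -0.005, -0.081, 0, 0, 0.002, 0]]])

```text
time_s: 26.48
eef_pos: [0.6154, 0.0399, 0.0591]
eef_rot: [0.3, 0.055, 0.952, -0.018]
wrist_force: [0.8, -0.2, 0.7]
opening: 0.314
grasp_force: 59.1
```

Emit:
carry_out(plan=[[[0, 0, 0, 0, 0, 0, 0], [0, 0, 0, 0, 0, 0, 0], [0, 0, 0, 0, 0, 0, 0], [0, 0, 0, 0, 0, 0, 0], [0, 0, 0, 0, 0, 0, 0]]])

```text
time_s: 26.9
eef_pos: [0.6156, 0.0411, 0.0624]
eef_rot: [0.301, 0.054, 0.952, -0.018]
wrist_force: [0.4, -0.0, -0.2]
opening: 0.31
grasp_force: 59.1
```

```bash
python3 - <<'E'
from balls import *
place(0)
E
```

```text
t 26.9 tcp target [0.5559 0.0469 0.1439] shift [-0.0597  0.0059  0.0815] turn [ 0.0012  0.0024 -0.0015] open 0.31
t 26.9 tcp target [0.6155 0.04   0.0599] shift [-0.0001 -0.001  -0.0025] turn [ 0.0012  0.0024 -0.0015] open 0.31
```

Emit:
carry_out(plan=[[[0, -0.001, -0.002, 0, 0, 0, 0], [0, -0.001, -0.003, 0, 0, 0, 0], [0, -0.001, -0.003, 0, 0, 0, 0], [0, -0.001, -0.003, 0, 0, 0, 0.5], [0, -0.001, -0.003, 0, 0, 0, 0.55]]])

```text
time_s: 27.32
eef_pos: [0.6155, 0.0402, 0.0583]
eef_rot: [0.301, 0.054, 0.952, -0.018]
wrist_force: [-0.2, -0.4, 0.2]
opening: 0.546
grasp_force: 0.0
```

Emit:
carry_out(plan=[[[0, 0, 0, 0, 0, 0, 0.55], [0, 0, 0, 0, 0, 0, 0.55], [0, 0, 0, 0, 0, 0, 0.55], [-0.001, 0, 0.008, 0, 0, 0, 0.55], [-0.008, 0, 0.025, 0, 0, 0, 0.55]]])

```text
time_s: 27.73
eef_pos: [0.6066, 0.0402, 0.0819]
eef_rot: [0.299, 0.054, 0.953, -0.017]
wrist_force: [-0.3, -0.6, -0.2]
opening: 0.553
grasp_force: 0.0
```

Emit:
carry_out(plan=[[[-0.015, 0, 0.02, 0, 0, 0, 0.55], [-0.03, 0, 0.04, 0, 0, 0, 0.55], [-0.05, 0, 0.06, 0, 0, 0, 0.55], [-0.08, 0, 0.075, 0, 0, 0, 0.55], [-0.11, 0, 0.085, 0, 0, 0, 0.55]]])

```text
time_s: 28.15
eef_pos: [0.4975, 0.0401, 0.1706]
eef_rot: [0.302, 0.054, 0.952, -0.018]
wrist_force: [-0.7, -0.1, 1.2]
opening: 0.55
grasp_force: 0.0
```

Emit:
carry_out(plan=[[[-0.02, 0, 0.01, 0, 0, 0, 0.55], [-0.04, 0, 0.02, 0, 0, 0, 0.55], [-0.05, 0, 0.03, 0, 0, 0, 0.55], [-0.05, 0, 0.03, 0, 0, 0, 0.55], [-0.05, 0, 0.03, 0, 0, 0, 0.55]]])

```text
time_s: 28.57
eef_pos: [0.4482, 0.0399, 0.1999]
eef_rot: [0.303, 0.054, 0.951, -0.018]
wrist_force: [0.7, -0.1, -1.2]
opening: 0.547
grasp_force: 0.0
```

```bash
python3 - <<'E'
from balls import *
check();c=camera("side")
cv2.imwrite("pics/s9.png",cv2.resize(c["pixels"][190:350,230:430,::-1],(750,600)))
E
```

```text
side 98 top z 0.0668 stand xy [43.3 57.4]
side 113 top z 0.0662 stand xy [44.9 -4.3]
side 127 top z 0.0659 stand xy [ 44.4 -66.1]
scene 88 top z 0.0655 stand xy [ 44.6 -59.4]
scene 96 top z 0.0666 stand xy [43.2  3.3]
scene 100 top z 0.0655 stand xy [43. 65.]
```

View pics/s9.png

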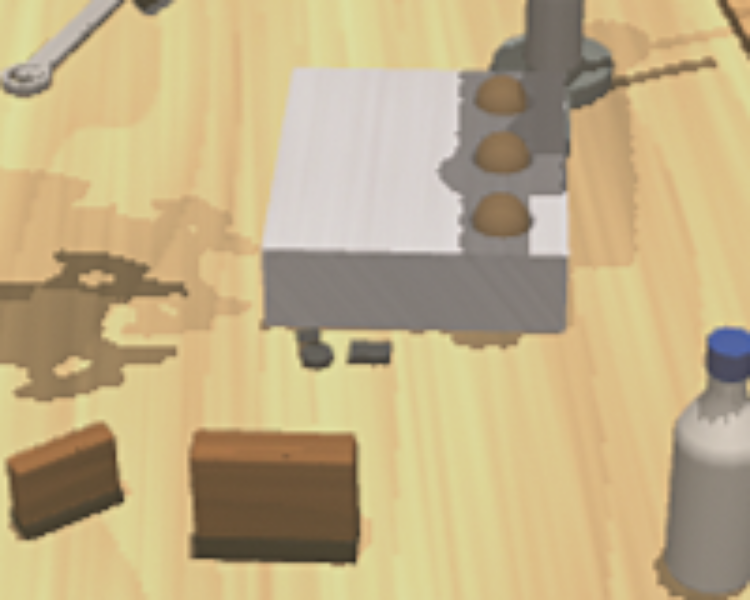

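The picture shows all three balls seated, at crop pixels (500,95), (502,152) and (501,214). The chips are on the bench and the scraper is standing.

```bash
python3 -c "from bench import *;print(hand_in())"
```

```text
the job is handed in; nothing more can be done
None
```

The job is handed in: the offcuts are off the jig and on the bench, the scraper is standing back on the bench, and each pocket holds a ball; hand-in gave no verdict, so I judged this from the last camera views.

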